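# Reset the tripped breaker behind the push-to-open window

## Robot

A 6-joint arm with a two-finger parallel gripper is mounted at the origin on a cart in front of the work surface, level with it; the furniture and walls round the work are solid. World frame = base frame: x ahead of the robot, y to its left, z up, the work surface at z = 0. Lengths are in m, angles in rad, forces in N, time in s.
With the tool pointing down it reaches from about 0.275 to 0.975 m from the base axis. Payload 8.4 kg.
Tool frame: the origin (TCP) lies on the centre line of the jaws, within the pads' length; the fingertips stand nose_length ahead of it and the grasp point (between the pads) lies 3 mm ahead of it (nose_length is the distance from the TCP to the fingertips, in m); z points along the fingers, y is the line along which they close (so a half turn about z gives the same grasp; the last joint's range is limited). The gripper opens to 92 mm and grips with 3 to 60 N. Pads are 20 mm wide; open, the fingers measure 128 mm over their backs; the gripper's body (75 mm by 189 mm) begins 69 mm behind the grasp point.
Start: joints at [1.192, 0.353, 1.633, -0, 1.155, -0.002], TCP at [0.23, 0.581, 0.21] pointing down, gripper open.
Joint ranges: [-2.63, 2.63], [-0.92, 2.1], [0.06, 2.66], [-1.3, 4.44], [0, 2.69], [-3.02, 3.02]. Speed limits (rad/s): [2.22, 2.22, 2.79, 3.14, 3.14, 3.14].

## Interface

Orientations are given as a 3x3 rotation matrix whose columns are the frame's x, y, z axes.
In Python, from plant import sense, grab_frame, sign_off, nose_length gives the robot as it stands.
- The arm moves only by the tool servo_tool, never from a script. Its argument "moves" is a list that holds one entry, the list of rows, each a list of 5 numbers: the closure, from 0 (fully open) to 1 (shut), then the shift along the tool's x, y, z in units of 60 mm (1.0 is 60 mm), then the turn about the tool's z in units of 8 degrees (1.0 is 8 degrees). A call has 1 to 20 rows; each row shifts and turns the commanded pose from where the row before left it, along the tool's axes as they then stand; what a row does not reach is not made up. A row lasts 1/8 s, in which the tool goes at most 62.5 mm and 10.7 degrees, less where a joint would pass 70% of its speed; a pose out of reach is approached as far as the arm can. A call is refused whole if a number of a shift passes 1 or a number of a turn 1, either way. A call with a gripper value outside its range is refused whole. The fingers move at their own pace and stop on an object; "squeeze" is the grip in N (left out, the last holds). Time passes only in rows, so rows that do not move let the fingers close. It gives the time, the measured TCP pose, the force, the opening and the grip force at its end, in the units of the state.
- sense(): the state, without advancing time (a new reading comes with each control period).
- grab_frame(name): name is "side" or "top" or "wrist"; returns a dict with "color" (420x560x3 uint8, red, green, blue), "intrinsics" (3x3 intrinsics, pixels), "k1" (the pictures are not rectified: a ray, as slopes to the right and down, at radius r is drawn at 1 + k1 r^2 times it, then the intrinsics apply), "R" (3x3) and "t" (3): a world point X has camera coordinates R X + t. Camera axes: x right, y down, z forward; pixel columns grow to the right and rows downward; lengths in m; the calibration is good to about 2 mm. A picture is of the moment at which its call begins. There is no depth.
- sign_off(): hands the job in; it is judged then, once.
The state is a dict: "time": time; "joints": joint angles; "qvel": joint speeds; "tau": joint torques, N m; "position": TCP position; "tool_rot": TCP orientation; "wrist_force": force on the tool from outside, world axes, zero at the start; "wrist_torque": the same for the moment, N m; "width": finger opening in m; "grasp_force": force on a finger pad.
Only numpy, scipy, OpenCV 4.12 (cv2) and the standard library are available. Lean on these libraries where they do the work, as an engineer would, in place of code of your own. Each camera call takes 0.05 s, during which the arm holds its last target. There are 200 camera calls.

## Task

One circuit of the power box on the bench has tripped. Press down on the pale pad at the far edge of its smoked window until the push-to-open catch lets go, take the fingers away so that the spring lifts the window ajar by itself, then with the fingers swing it over towards you until it is fully open, and push the one breaker toggle that is down up the slope to on, in line with the other two. Do it all with light touches, without squeezing, forcing or picking up anything; leave the other two breakers on, the window open, and the things lying around where they are.

Things in the scene. Friction and masses are not known exactly. Their poses are not given: they have to be found in the camera images.
- power_box: portable power box, black with orange-yellow ends, 200 mm deep (x), 300 mm wide (y) and a 25 mm grip on each end, fixed. Origin: centre of its underside on the bench; x from its front (three blue socket flaps, towards the robot) to its back, z up. Front 70 mm high at x = -100 mm; from there a panel slopes up at 20 degrees to 125 mm high at x = +50 mm; flat top behind that
- window_hinge (a point): middle of the window's hinge axis, which runs along the box's y at the window's near edge, 4 mm above the panel; fixed to the box. x axis up the slope, z normal to the panel. The window is a smoked clear cover, 105 mm long up the slope, 150 mm wide, 27.5 mm deep, open underneath, over three breakers side by side 36 mm apart; which breaker is in which place varies
- window (a joint): window's angle, rad: 0 shut and latched, 0.55 ajar, 2.5 fully open (stop, lying out over the front). Pressing the pad 3 mm (4 to 7 N; firm stop 4 mm down, at -0.042) frees the catch; as the finger lifts, a sprung pin raises it to 0.55, where it stays. Only that press frees it. Then push the far edge towards the robot: light; past upright (1.22) it falls open by its weight
- window_pad (a point): centre of the top face of the pale ribbed push pad, 18 x 50 mm, on top of the window's far edge; moves with the window. Its x axis points away from the hinge, its z axis out of the window (when shut, 20 degrees off vertical, towards the robot). Behind the window's far edge the panel carries on 40 mm before the flat top begins
- window_far_edge (a point): middle of the lower outer edge of the window's far wall, 105 mm from the hinge; moves with the window. The far wall, 27.5 mm deep, stands up from here when the window is shut; ajar, this edge is about 55 mm clear of the panel, so fingers fit down behind it
- toggle1 (a joint): toggle of breaker 1, in rad: 0 = down (tripped or off, leaning 0.35 rad off the panel normal towards the hinge and the front), 0.7 = up (on, leaning 0.35 rad the other way, up the slope). It snaps to the nearer end; 2 to 3 N at its tip, along its arc, turns it over (up to 12 N if fingers must slide on it).
- toggle1_tip (a point): tip centre of the dark blue toggle of breaker 1: a bar 26 mm wide across (box y), 6 mm thick, standing 14 mm proud of the pale breaker face, which lies 10 mm above the panel. It turns about an axis along the box's y, 20 mm from the tip and 5 mm above the panel; the tip moves 14 mm along an arc up the slope from off to on.
- toggle2 (a joint): toggle of breaker 2, in rad: 0 = down (tripped or off, leaning 0.35 rad off the panel normal towards the hinge and the front), 0.7 = up (on, leaning 0.35 rad the other way, up the slope). It snaps to the nearer end; 2 to 3 N at its tip, along its arc, turns it over (up to 12 N if fingers must slide on it).
- toggle2_tip (a point): tip centre of the dark blue toggle of breaker 2: a bar 26 mm wide across (box y), 6 mm thick, standing 14 mm proud of the pale breaker face, which lies 10 mm above the panel. It turns about an axis along the box's y, 20 mm from the tip and 5 mm above the panel; the tip moves 14 mm along an arc up the slope from off to on.
- toggle3 (a joint): toggle of breaker 3, in rad: 0 = down (tripped or off, leaning 0.35 rad off the panel normal towards the hinge and the front), 0.7 = up (on, leaning 0.35 rad the other way, up the slope). It snaps to the nearer end; 2 to 3 N at its tip, along its arc, turns it over (up to 12 N if fingers must slide on it).
- toggle3_tip (a point): tip centre of the dark blue toggle of breaker 3: a bar 26 mm wide across (box y), 6 mm thick, standing 14 mm proud of the pale breaker face, which lies 10 mm above the panel. It turns about an axis along the box's y, 20 mm from the tip and 5 mm above the panel; the tip moves 14 mm along an arc up the slope from off to on.
- box_nails: small orange carton 45x70x36 mm, loose, standing on the flat top of the power box near its right end; a bystander; origin at the centre of its underside.
- marker: green and white marker pen 135 mm long, loose on the bench in front of the power box; a bystander; origin at the centre of its underside.
- drv_red: red-handled screwdriver 218 mm long, loose on the bench left of the power box; a bystander; origin at the centre of its underside.
- pliers_red: red-handled pliers 172 mm long, loose on the bench right of the power box; a bystander; origin at the centre of its underside.
- tape_elec: small roll of black tape, 58 mm across and 19 mm high, loose on the bench at the front right of the power box; a bystander; origin at the centre of its underside.
- tape_measure: yellow tape measure 35x90x66 mm, standing loose on the bench farther left; a bystander; origin at the centre of its underside.
- box_screws: green carton 60x85x51 mm, loose on the bench farther right; a bystander; origin at the centre of its underside.

How it is judged:
By the outcome, as a careful person would: the job done as asked, in the order asked, and still so for the second after the job is handed in, with the robot touching nothing.
It also fails if it takes over 48 s, if anything falls off the work surface, if the arm or the gripper's body presses on something with over 40 N, if the wrist force passes 120 N, or if a joint passes its speed limit or range.

## Working session

There is one attempt and no reset: what is moved stays moved. The work goes in short steps, Python scripts to look and compute and a tool call to move; the robot and the scene stay as the last step left them, time stands still between calls to the robot, and variables do not carry over. Pictures are saved under pics/ and viewed, at most 10 in all, crops included, and the job is handed in when it is done.

Besides the shell and the picture viewer there is one more tool, called after "Emit:" in YAML: its name, and indented under it one key for each argument. servo_tool: Moves the arm, as the interface text tells. Its arguments: {"type":"object","properties":{"moves":{"type":"array"},"squeeze":{"type":"number"}},"required":["moves"]}

```bash
mkdir -p pics
python3 - <<'E'
from plant import *
import cv2,numpy as np
s=sense();print(s['time'],s['position'],s['tool_rot'],s['wrist_force'],s['width'],nose_length if not callable(nose_length) else nose_length())
for n in ['side','top']:
    f=grab_frame(n);cv2.imwrite(f'pics/{n}0.png',f['color'][:,:,::-1]);print(n,f['intrinsics'],f['k1'],f['R'],f['t'])
E
```

```text
0.0 [0.22978203 0.58068848 0.20917911] [[-9.29834529e-01  3.67977572e-01 -5.06021124e-04]
 [ 3.67977920e-01  9.29833674e-01 -1.26060698e-03]
 [ 6.64038611e-06 -1.35836050e-03 -9.99999077e-01]] [ 0.86172712  0.15981555 -0.45729797] 0.09196506962160683 0.022
side [[439.91879773   0.         276.93198463]
 [  0.         439.91879773 204.17734742]
 [  0.           0.           1.        ]] -0.017132360663865035 [[ 0.34897065 -0.93696144 -0.01796529]
 [-0.63227343 -0.22125349 -0.74248044]
 [ 0.69170066  0.27046286 -0.66962679]] [-0.16039303  0.41843765  1.01557113]
top [[403.62135122   0.         275.17897993]
 [  0.         403.62135122 211.30834466]
 [  0.           0.           1.        ]] -0.09725255548106253 [[ 0.36766797 -0.92994323 -0.00508452]
 [-0.88402758 -0.34780701 -0.31229076]
 [ 0.28864424  0.11931416 -0.94997296]] [-0.19301482  0.48484934  1.18888892]
```

View pics/top0.png

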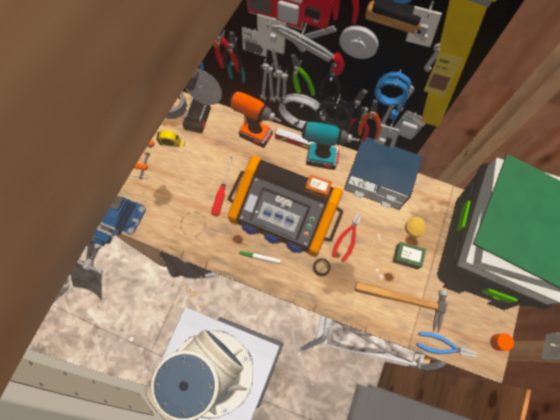

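View pics/side0.png

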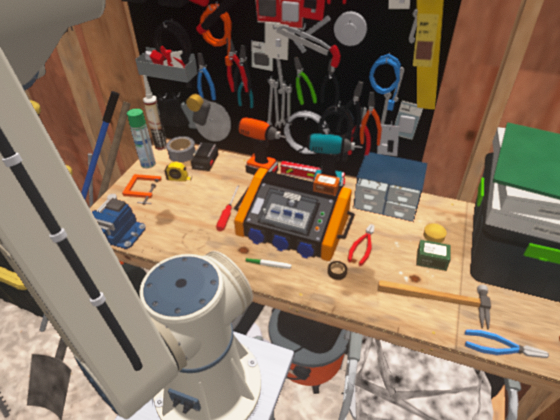

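The top view shows the box at about (285,205) and the side view at about (293,213). I'll enlarge both.

Run:
```python
import cv2,numpy as np
a=cv2.imread('pics/top0.png')[150:260,225:345];b=cv2.imread('pics/side0.png')[160:270,230:360]
z=lambda i:cv2.resize(i,None,fx=400/i.shape[1]*1.0,fy=400/i.shape[1],interpolation=cv2.INTER_CUBIC)
a=cv2.resize(a,(640,587),interpolation=cv2.INTER_CUBIC);b=cv2.resize(b,(694,587),interpolation=cv2.INTER_CUBIC)
cv2.imwrite('pics/topc.png',a);cv2.imwrite('pics/sidec.png',b);print(640/120,694/130)
```

```text
5.333333333333333 5.338461538461538
```

View pics/topc.png

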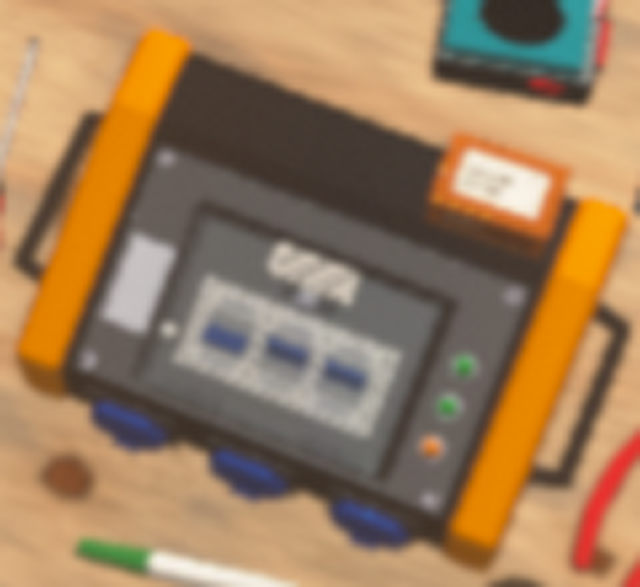

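View pics/sidec.png

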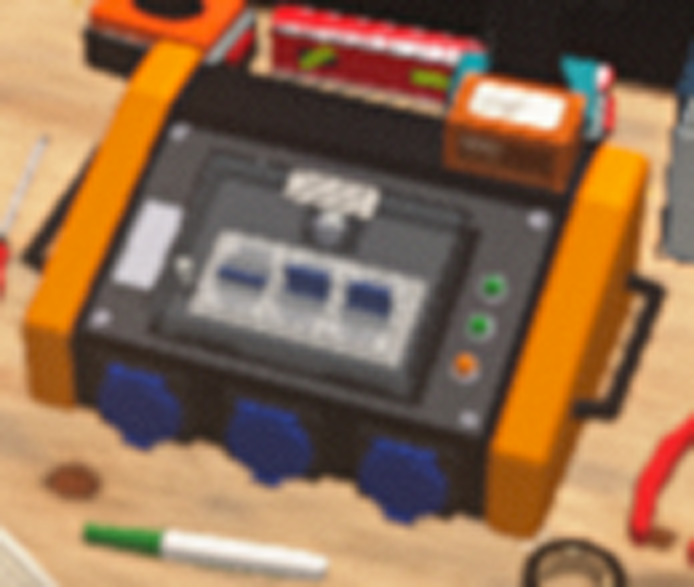

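```bash
cat > h.py <<'E'
import numpy as np,cv2
from scipy.optimize import least_squares
c,s=np.cos(np.radians(20)),np.sin(np.radians(20))
ux=np.array([c,0,s]);uz=np.array([-s,0,c]);P0=np.array([-.1,0,.07])
def pan(a,y,h): return P0+a*ux+h*uz+np.array([0,y,0])   # panel coordinates -> box
HX,HZ=.0148,.004
def box2w(p,b): C,S=np.cos(b[2]),np.sin(b[2]); return np.array([C*p[0]-S*p[1]+b[0],S*p[0]+C*p[1]+b[1],p[2]])
def proj(f,X):
    K,k1=f['intrinsics'],f['k1']
    return cv2.projectPoints(np.array(X,float).reshape(-1,1,3),cv2.Rodrigues(f['R'])[0],f['t'],K,np.array([k1,0,0,0.]))[0][:,0]
E
python3 - <<'E'
from h import *
from plant import *
F={n:grab_frame(n) for n in('top','side')}
T=lambda u,v:(225+u/5.333,150+v/5.333);S=lambda u,v:(230+u/5.338,160+v/5.338)
def model(p):
    w,st,px,pz=p[3:7]
    tip=lambda y,a:pan(st+.02*np.sin(a),y,.005+.02*np.cos(a))
    return [('top',T(314,272),pan(HX+px,0,HZ+pz)),('side',S(333,195),pan(HX+px,0,HZ+pz)),
     ('top',T(190,55),[.1,w,.125]),('side',S(195,65),[.1,w,.125]),('top',T(580,205),[.1,-w,.125]),
     ('top',T(75,385),[-.1,w,.07]),('side',S(80,325),[-.1,w,.07]),('top',T(450,520),[-.1,-w,.07]),('side',S(492,425),[-.1,-w,.07]),
     ('top',T(290,340),tip(0,.35)),('side',S(308,264),tip(0,.35)),('top',T(347,365),tip(-.036,.35)),('side',S(370,283),tip(-.036,.35)),
     ('side',S(243,272),tip(.036,-.35)),
     ('side',S(172,118),[.05,w,.125]),('side',S(568,212),[.05,-w,.125])]
def res(p,raw=0):
    r=np.array([proj(F[n],box2w(np.array(X,float),p))[0]-uv for n,uv,X in model(p)])
    return r if raw else np.r_[r.ravel(),(p[5]-.096)/.003,(p[6]-.03)/.003]
o=least_squares(res,[.5,0,-.1,.13,.06,.096,.03],loss='soft_l1')
print(o.x.round(4),np.round(res(o.x,1),1).tolist());np.save('b.npy',o.x)
b=o.x
print('pad',box2w(pan(HX+b[5],0,HZ+b[6]),b),'tips',[box2w(pan(b[4],y,.025),b).round(4) for y in(.036,0,-.036)])
E
```

```text
[ 0.5488 -0.0213  0.0055  0.1192  0.0629  0.0963  0.0297] [[-0.3, 0.3], [0.3, -0.2], [-0.3, -0.2], [1.4, -1.1], [-1.7, -3.0], [-1.9, -0.4], [-0.6, 4.1], [-0.6, 1.2], [-0.1, 4.8], [-0.1, 0.4], [1.0, 0.5], [0.4, -0.2], [1.2, -0.3], [0.1, 0.3], [0.0, -1.7], [0.3, -3.0]]
pad [ 0.5415985  -0.02138453  0.13968281] tips [array([0.4991, 0.0144, 0.115 ]), array([ 0.4993, -0.0216,  0.115 ]), array([ 0.4995, -0.0576,  0.115 ])]
```

The pad is near (0.542, -0.021, 0.140). The left breaker (+y) is the one that's down. I'll close the fingers and move above the pad.

Emit:
servo_tool:
  moves:
    - [[1, 0, 0, -0.2, -0.9], [1, 0, 0, -0.2, -0.9], [1, 0, 0, -0.1, -0.9], [1, -0.43, -0.84, 0, 0], [1, -0.43, -0.84, 0, 0], [1, -0.43, -0.84, 0, 0], [1, -0.43, -0.84, 0, 0], [1, -0.43, -0.84, 0, 0], [1, -0.43, -0.84, 0, 0], [1, -0.43, -0.84, 0, 0], [1, -0.43, -0.84, 0, 0], [1, -0.43, -0.84, 0, 0], [1, -0.43, -0.84, 0, 0], [1, -0.43, -0.84, 0, 0], [1, -0.43, -0.84, 0, 0], [1, 0, 0, 0, 0], [1, 0, 0, 0, 0]]

```text
time: 2.33
position: [0.5392, -0.0235, 0.2395]
tool_rot: [[-1.0, 0.001, -0.001], [0.001, 1.0, 0.0], [0.001, 0.0, -1.0]]
wrist_force: [-0.7, 0.0, 0.7]
width: 0.0006
grasp_force: 0.0
```

```bash
cat > w.py <<'E'
import sys
from h import *
from plant import *
b=np.load('b.npy');st=sense();print(st['time'],st['position'].round(4),st['wrist_force'].round(1),st['width'].round(4))
print(np.round(st['tool_rot'],3).tolist())
f=grab_frame('wrist');im=f['color'][:,:,::-1].copy()
pts={'pad':pan(HX+b[5],0,HZ+b[6]),'off':pan(b[4]-.0069,.036,.0238),'on0':pan(b[4]+.0069,0,.0238),'on-':pan(b[4]+.0069,-.036,.0238)}
for k,p in pts.items():
    u=proj(f,box2w(p,b))[0];print(k,u.round(1));im=cv2.circle(im,tuple(int(x) for x in u),3,(255,0,255),1) if abs(u).max()<2000 else im
cv2.imwrite(f'pics/{sys.argv[1]}.png',im)
E
python3 w.py w1
```

```text
Traceback (most recent call last):
  File "w.py", line 4, in <module>
    b=np.load('b.npy');st=sense();print(st['time'],st['position'].round(4),st['wrist_force'].round(1),st['width'].round(4))
                                                                                                      ^^^^^^^^^^^^^^^^^
AttributeError: 'float' object has no attribute 'round'
```

```bash
sed -i "s/,st\['width'\].round(4))/,st['width'])/" w.py; python3 w.py w1
```

```text
2.325 [ 0.5392 -0.0235  0.2395] [-0.7  0.   0.7] 0.0006164006619347747
[[-1.0, 0.001, -0.001], [0.001, 1.0, 0.0], [0.001, 0.0, -1.0]]
pad [284.7 207.5]
off [320.7 152.9]
on0 [284.4 166.8]
on- [247.8 167. ]
```

View pics/w1.png

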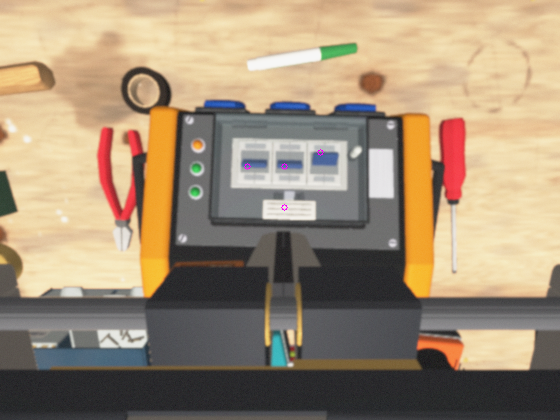

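The wrist view shows the pad at (289,210) against a predicted (285,207.5). The toggles are also about 5 px right of prediction, so I'll correct y by about +4.5 mm and x by about +2. The toggle that's down is at (325,157). Next I go to just above the pad.

Emit:
servo_tool:
  moves:
    - [[1, -0.06, 0.08, 0.3, 0], [1, 0, 0, 0.35, 0], [1, 0, 0, 0.3, 0], [1, 0, 0, 0.15, 0], [1, 0, 0, 0, 0], [1, 0, 0, 0, 0]]

```text
time: 3.12
position: [0.5436, -0.0185, 0.1743]
tool_rot: [[-1.0, -0.001, 0.001], [-0.001, 1.0, -0.0], [-0.001, -0.0, -1.0]]
wrist_force: [-1.1, 0.4, 0.5]
width: -0.0001
grasp_force: 0.0
```

Emit:
servo_tool:
  moves:
    - [[1, 0, 0, 0.03, 0], [1, 0, 0, 0.03, 0], [1, 0, 0, 0, 0]]

```text
time: 3.5
position: [0.5432, -0.0188, 0.1703]
tool_rot: [[-1.0, -0.0, -0.0], [-0.0, 1.0, -0.0], [0.0, -0.0, -1.0]]
wrist_force: [0.5, -0.0, 0.2]
width: 0.0006
grasp_force: 0.0
```

Emit:
servo_tool:
  moves:
    - [[1, 0, 0, 0.03, 0], [1, 0, 0, 0.03, 0], [1, 0, 0, 0, 0]]

```text
time: 3.88
position: [0.5432, -0.0188, 0.1665]
tool_rot: [[-1.0, -0.0, -0.0], [-0.0, 1.0, 0.0], [0.0, 0.0, -1.0]]
wrist_force: [-0.7, -0.3, -0.6]
width: 0.0006
grasp_force: 0.0
```

Emit:
servo_tool:
  moves:
    - [[1, 0, 0, 0.02, 0], [1, 0, 0, 0, 0]]

```text
time: 4.12
position: [0.5432, -0.0188, 0.1654]
tool_rot: [[-1.0, -0.0, -0.0], [-0.0, 1.0, 0.0], [0.0, 0.0, -1.0]]
wrist_force: [0.0, -0.3, 0.4]
width: 0.0006
grasp_force: 0.0
```

Emit:
servo_tool:
  moves:
    - [[1, 0, 0, 0.02, 0], [1, 0, 0, 0, 0]]

```text
time: 4.38
position: [0.5432, -0.0188, 0.1642]
tool_rot: [[-1.0, -0.0, -0.0], [-0.0, 1.0, 0.0], [0.0, 0.0, -1.0]]
wrist_force: [0.4, 0.3, 0.1]
width: 0.0003
grasp_force: 0.0
```

Emit:
servo_tool:
  moves:
    - [[1, 0, 0, 0.02, 0], [1, 0, 0, 0, 0]]

```text
time: 4.62
position: [0.5432, -0.0188, 0.163]
tool_rot: [[-1.0, -0.0, -0.0], [-0.0, 1.0, -0.0], [0.0, -0.0, -1.0]]
wrist_force: [-0.2, 0.3, 0.8]
width: 0.0004
grasp_force: 0.0
```

Emit:
servo_tool:
  moves:
    - [[1, 0, 0, 0.02, 0], [1, 0, 0, 0, 0]]

```text
time: 4.88
position: [0.5432, -0.0188, 0.1618]
tool_rot: [[-1.0, -0.0, -0.0], [-0.0, 1.0, 0.0], [0.0, 0.0, -1.0]]
wrist_force: [0.4, -0.7, 0.1]
width: 0.0005
grasp_force: 0.0
```

Emit:
servo_tool:
  moves:
    - [[1, 0, 0, 0.02, 0], [1, 0, 0, 0, 0]]

```text
time: 5.12
position: [0.5432, -0.0188, 0.1606]
tool_rot: [[-1.0, -0.0, -0.0], [-0.0, 1.0, 0.0], [0.0, 0.0, -1.0]]
wrist_force: [-0.2, 0.7, -0.5]
width: 0.0004
grasp_force: 0.0
```

Emit:
servo_tool:
  moves:
    - [[1, 0, 0, 0.02, 0], [1, 0, 0, 0, 0]]

```text
time: 5.38
position: [0.5432, -0.0188, 0.1594]
tool_rot: [[-1.0, -0.0, -0.0], [-0.0, 1.0, 0.0], [0.0, 0.0, -1.0]]
wrist_force: [0.1, 0.3, -0.4]
width: 0.0002
grasp_force: 0.0
```

Emit:
servo_tool:
  moves:
    - [[1, 0, 0, 0.02, 0], [1, 0, 0, 0, 0]]

```text
time: 5.62
position: [0.5432, -0.0188, 0.1582]
tool_rot: [[-1.0, -0.0, -0.0], [-0.0, 1.0, 0.0], [0.0, 0.0, -1.0]]
wrist_force: [0.3, -0.3, -0.1]
width: 0.0005
grasp_force: 0.0
```

Emit:
servo_tool:
  moves:
    - [[1, 0, 0, 0.02, 0], [1, 0, 0, 0, 0]]

```text
time: 5.88
position: [0.5432, -0.0188, 0.157]
tool_rot: [[-1.0, -0.0, -0.0], [-0.0, 1.0, 0.0], [0.0, 0.0, -1.0]]
wrist_force: [1.1, 0.1, -0.3]
width: 0.0004
grasp_force: 0.0
```

```bash
python3 w.py w2
python3 - <<'E'
import cv2
from plant import *
a=cv2.imread('pics/w2.png')[100:300,180:400]
f=grab_frame('side')['color'][:,:,::-1][120:270,230:360]
a=cv2.resize(a,(440,400),interpolation=cv2.INTER_CUBIC);f=cv2.resize(f,(347,400),interpolation=cv2.INTER_CUBIC)
cv2.imwrite('pics/m2.png',cv2.hconcat([a,f]))
E
```

```text
5.875 [ 0.5432 -0.0188  0.157 ] [ 1.1  0.1 -0.3] 0.000354032492563116
[[-1.0, -0.0, -0.0], [-0.0, 1.0, 0.0], [0.0, 0.0, -1.0]]
pad [278.3 232. ]
off [328.2 155.3]
on0 [278.4 174.4]
on- [228.1 174.7]
```

View pics/m2.png

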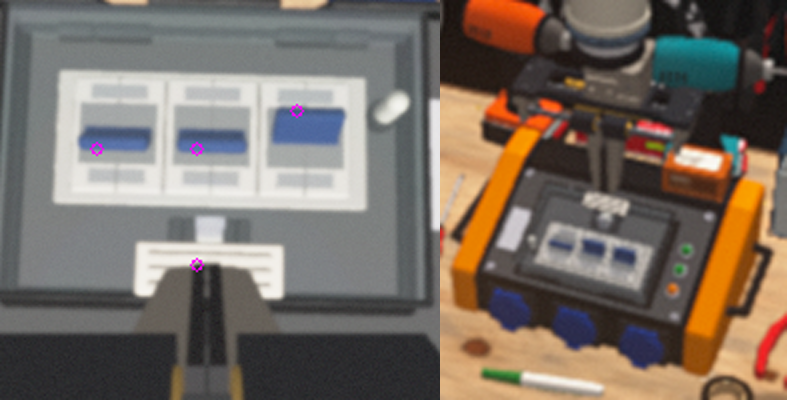

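The fingers are over the far half of the pad, whose centre is at px (285,235), with a small gap left. I'll shift 5 mm nearer and 2 mm left, then keep descending.

Emit:
servo_tool:
  moves:
    - [[1, 0.08, 0.03, 0, 0], [1, 0, 0, 0.02, 0], [1, 0, 0, 0, 0]]

```text
time: 6.35
position: [0.5384, -0.0169, 0.1558]
tool_rot: [[-1.0, -0.0, -0.0], [-0.0, 1.0, -0.0], [0.0, -0.0, -1.0]]
wrist_force: [0.4, 0.1, 0.3]
width: 0.0003
grasp_force: 0.0
```

Emit:
servo_tool:
  moves:
    - [[1, 0, 0, 0.02, 0], [1, 0, 0, 0, 0]]

```text
time: 6.6
position: [0.5385, -0.017, 0.1546]
tool_rot: [[-1.0, -0.0, -0.0], [-0.0, 1.0, 0.0], [0.0, 0.0, -1.0]]
wrist_force: [0.4, -0.7, -0.4]
width: 0.0005
grasp_force: 0.0
```

Emit:
servo_tool:
  moves:
    - [[1, 0, 0, 0.02, 0], [1, 0, 0, 0, 0]]

```text
time: 6.85
position: [0.5384, -0.017, 0.1534]
tool_rot: [[-1.0, -0.0, -0.0], [-0.0, 1.0, -0.0], [0.0, -0.0, -1.0]]
wrist_force: [-0.2, 0.7, -0.3]
width: 0.0006
grasp_force: 0.0
```

Emit:
servo_tool:
  moves:
    - [[1, 0, 0, 0.02, 0], [1, 0, 0, 0, 0]]

```text
time: 7.1
position: [0.5384, -0.017, 0.1522]
tool_rot: [[-1.0, -0.0, -0.0], [-0.0, 1.0, -0.0], [0.0, -0.0, -1.0]]
wrist_force: [0.8, -0.6, 0.2]
width: 0.0005
grasp_force: 0.0
```

Emit:
servo_tool:
  moves:
    - [[1, 0, 0, 0.02, 0], [1, 0, 0, 0, 0]]

```text
time: 7.35
position: [0.5384, -0.017, 0.151]
tool_rot: [[-1.0, -0.0, -0.0], [-0.0, 1.0, 0.0], [0.0, 0.0, -1.0]]
wrist_force: [-0.4, 0.2, 0.2]
width: 0.0006
grasp_force: 0.0
```

Emit:
servo_tool:
  moves:
    - [[1, 0, 0, 0.02, 0], [1, 0, 0, 0, 0]]

```text
time: 7.6
position: [0.5384, -0.017, 0.1498]
tool_rot: [[-1.0, -0.0, -0.0], [-0.0, 1.0, 0.0], [0.0, 0.0, -1.0]]
wrist_force: [1.5, -0.7, -0.2]
width: 0.0004
grasp_force: 0.0
```

Run:
```python
import cv2,numpy as np
from plant import *
st=sense();f=grab_frame('wrist');print(st['position'],st['wrist_force'])
cv2.imwrite('pics/w3.png',f['color'][:,:,::-1]);print(f['intrinsics'][0,0],f['k1'],'cam',-f['R'].T@f['t'],f['R'].round(3).tolist())
```

```text
[ 0.53840608 -0.01697522  0.14979026] [ 1.48942456 -0.67996872 -0.20278087]
302.0248560846054 -0.00014709766609328917 cam [ 0.47096989 -0.01635481  0.32440315] [[0.0, 1.0, -0.001], [0.97, 0.0, 0.242], [0.242, -0.001, -0.97]]
```

Run:
```python
import cv2
a=cv2.imread('pics/w3.png')[130:280,200:370]
cv2.imwrite('pics/w3c.png',cv2.resize(a,(680,600),interpolation=cv2.INTER_CUBIC))
```

```text
(no output)
```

View pics/w3c.png

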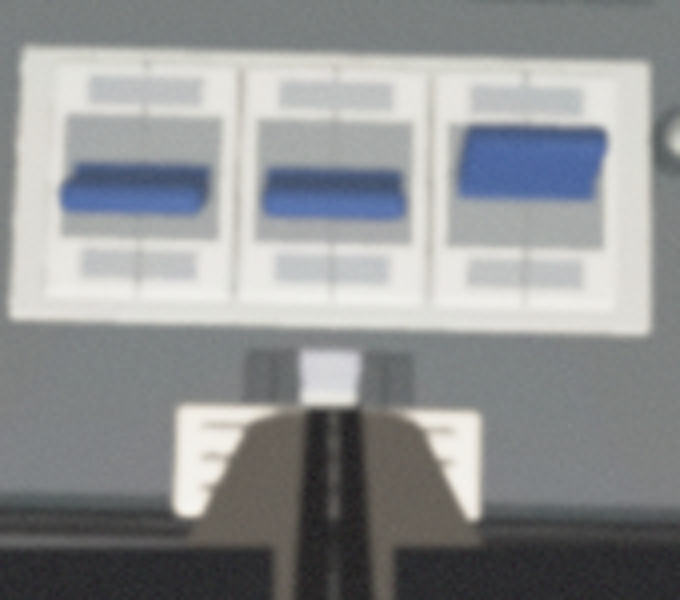

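Run:
```python
from h import *
from plant import *
F=grab_frame('wrist');R=F['R'];print(F['intrinsics'][:2,2]);off=-R.T@F['t']-sense()['position']
def fr(p): return dict(F,t=-R@(np.array(p)+off))
W1=fr([.5392,-.0235,.2395]);W2=fr([.5432,-.0188,.157]);W3=F
S=dict(grab_frame('side'));T=dict(grab_frame('top'))
c4=lambda a,b:(200+a/4,130+b/4)
t=lambda u,v:(225+u/5.333,150+v/5.333);s=lambda u,v:(230+u/5.338,160+v/5.338)
obs={'pad':[(W1,(289,210)),(W2,(285,235)),(W3,c4(327,461)),(T,t(314,272)),(S,s(333,195))],
'on0':[(W3,c4(335,205)),(T,t(290,340)),(S,s(308,264))],
'on-':[(W3,c4(135,197)),(T,t(347,365)),(S,s(370,283))],
'off':[(W3,c4(535,130)),(S,s(243,272))]}
for k,o in obs.items():
    f=lambda X:np.concatenate([proj(g,X)[0]-uv for g,uv in o])
    r=least_squares(f,[.52,0,.12]);print(k,r.x.round(4),r.fun.round(1))
```

```text
[282.95351348 205.90014003]
pad [ 0.5459 -0.0172  0.1332] [-0.   0.2 -0.5 -0.   0.1 -0.1 -1.1 -0.8 -0.6  0.3]
on0 [ 0.5053 -0.0163  0.1165] [-0.5  0.2 -1.8  0.  -0.8  0.2]
on- [ 0.5047 -0.0518  0.1119] [-0.5  0.3 -1.6  0.  -0.9  0.7]
off [0.4926 0.0187 0.1126] [-0.3  0.1 -1.4 -0.2]
```

Combining the views puts the pad at (0.546, -0.017, 0.133). I'll lift slightly, recentre and press.

Emit:
servo_tool:
  moves:
    - [[1, 0, 0, -0.15, 0], [1, -0.15, 0, 0, 0], [1, 0, 0, 0.05, 0], [1, 0, 0, 0.03, 0], [1, 0, 0, 0, 0]]

```text
time: 8.43
position: [0.5471, -0.017, 0.1536]
tool_rot: [[-1.0, -0.0, -0.001], [-0.0, 1.0, 0.0], [0.001, 0.0, -1.0]]
wrist_force: [0.1, 1.1, 0.3]
width: 0.0003
grasp_force: 0.0
```

Emit:
servo_tool:
  moves:
    - [[1, 0, 0, 0.03, 0], [1, 0, 0, 0, 0]]

```text
time: 8.68
position: [0.5473, -0.0169, 0.1521]
tool_rot: [[-1.0, -0.0, -0.0], [-0.0, 1.0, 0.0], [0.0, 0.0, -1.0]]
wrist_force: [0.2, -0.1, -0.9]
width: 0.0001
grasp_force: 0.0
```

Emit:
servo_tool:
  moves:
    - [[1, 0, 0, 0.03, 0], [1, 0, 0, 0, 0]]

```text
time: 8.93
position: [0.5473, -0.017, 0.1503]
tool_rot: [[-1.0, -0.0, -0.0], [-0.0, 1.0, 0.0], [0.0, 0.0, -1.0]]
wrist_force: [0.0, 0.1, 0.3]
width: 0.0005
grasp_force: 0.0
```

Emit:
servo_tool:
  moves:
    - [[1, 0, 0, 0.02, 0], [1, 0, 0, 0, 0]]

```text
time: 9.18
position: [0.5474, -0.0169, 0.1492]
tool_rot: [[-1.0, -0.0, -0.0], [-0.0, 1.0, 0.0], [0.0, 0.0, -1.0]]
wrist_force: [0.1, 0.7, -0.1]
width: 0.0004
grasp_force: 0.0
```

Emit:
servo_tool:
  moves:
    - [[1, 0, 0, 0.02, 0], [1, 0, 0, 0, 0]]

```text
time: 9.43
position: [0.5474, -0.017, 0.148]
tool_rot: [[-1.0, -0.0, -0.0], [-0.0, 1.0, -0.0], [0.0, -0.0, -1.0]]
wrist_force: [0.5, 0.3, 0.0]
width: 0.0008
grasp_force: 0.0
```

Emit:
servo_tool:
  moves:
    - [[1, 0, 0, 0.02, 0], [1, 0, 0, 0, 0]]

```text
time: 9.68
position: [0.5474, -0.017, 0.1468]
tool_rot: [[-1.0, -0.0, -0.0], [-0.0, 1.0, -0.0], [0.0, -0.0, -1.0]]
wrist_force: [-0.6, -0.6, 0.4]
width: 0.0007
grasp_force: 0.0
```

Emit:
servo_tool:
  moves:
    - [[1, 0, 0, 0.02, 0], [1, 0, 0, 0, 0]]

```text
time: 9.93
position: [0.5474, -0.017, 0.1456]
tool_rot: [[-1.0, -0.0, -0.0], [-0.0, 1.0, 0.0], [0.0, 0.0, -1.0]]
wrist_force: [-0.5, 0.4, 0.1]
width: -0.0001
grasp_force: 0.0
```

Emit:
servo_tool:
  moves:
    - [[1, 0, 0, 0.02, 0], [1, 0, 0, 0, 0]]

```text
time: 10.18
position: [0.5474, -0.017, 0.1444]
tool_rot: [[-1.0, -0.0, -0.0], [-0.0, 1.0, -0.0], [0.0, -0.0, -1.0]]
wrist_force: [-0.2, 1.5, 0.1]
width: 0.0004
grasp_force: 0.0
```

View pics/w4c.png

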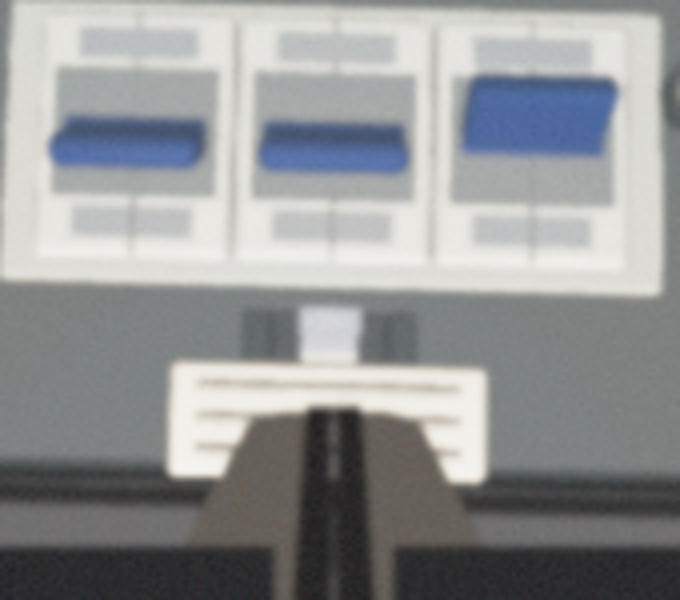

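Run:
```python
from h import *
from plant import *
F=grab_frame('side');p=sense()['position']
for d in (-.01,0,.011,.022,.033): print(d,proj(F,[.5432,-.0188,.157-d])[0].round(1),((proj(F,p-[0,0,d])[0]-[260,160])*9).round())
print('pad',[((proj(F,[.545,-.017,z])[0]-[260,160])*9).round() for z in(.12,.13,.14)])
a=F['color'][160:225,260:330,::-1];cv2.imwrite('pics/s4.png',cv2.resize(a,None,fx=9,fy=9,interpolation=cv2.INTER_CUBIC))
```

```text
-0.01 [292.  188.7] [287. 279.]
0 [292.  191.3] [287. 302.]
0.011 [292.  194.2] [287. 327.]
0.022 [292. 197.] [287. 352.]
0.033 [292.  199.8] [287. 377.]
pad [array([284., 363.]), array([284., 340.]), array([285., 317.])]
```

View pics/s4.png

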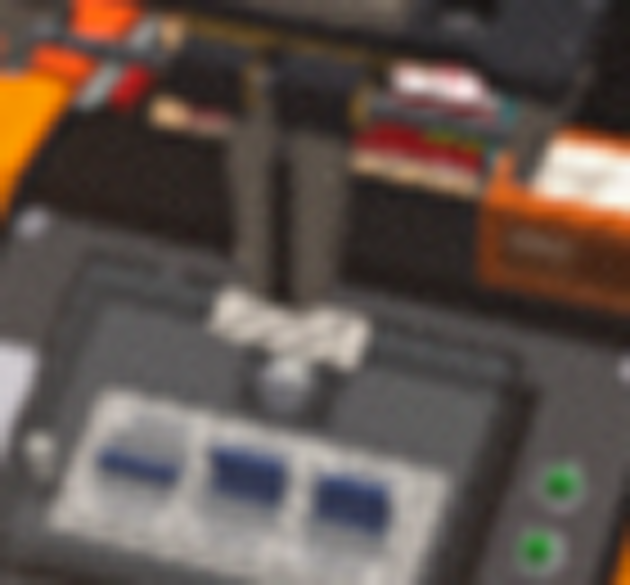

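The side view shows the tips just above and behind the pad's top, at about TCP height. The closed fingertips are therefore higher than I assumed and haven't touched yet, so I'll continue down gently.

Emit:
servo_tool:
  moves:
    - [[1, 0.04, 0, 0.02, 0], [1, 0, 0, 0, 0]]

```text
time: 10.52
position: [0.5448, -0.017, 0.1432]
tool_rot: [[-1.0, -0.0, -0.0], [-0.0, 1.0, -0.0], [0.0, -0.0, -1.0]]
wrist_force: [0.3, 0.3, -0.5]
width: 0.0004
grasp_force: 0.0
```

Emit:
servo_tool:
  moves:
    - [[1, 0, 0, 0.02, 0], [1, 0, 0, 0, 0]]

```text
time: 10.78
position: [0.5451, -0.017, 0.142]
tool_rot: [[-1.0, -0.0, -0.0], [-0.0, 1.0, -0.0], [0.0, -0.0, -1.0]]
wrist_force: [-0.3, -0.3, 0.2]
width: 0.0004
grasp_force: 0.0
```

Emit:
servo_tool:
  moves:
    - [[1, 0, 0, 0.02, 0], [1, 0, 0, 0, 0]]

```text
time: 11.02
position: [0.545, -0.017, 0.1408]
tool_rot: [[-1.0, -0.0, -0.0], [-0.0, 1.0, -0.0], [0.0, -0.0, -1.0]]
wrist_force: [0.3, 0.3, 0.1]
width: 0.0003
grasp_force: 0.0
```

Emit:
servo_tool:
  moves:
    - [[1, 0, 0, 0.02, 0], [1, 0, 0, 0, 0]]

```text
time: 11.28
position: [0.545, -0.017, 0.1396]
tool_rot: [[-1.0, -0.0, -0.0], [-0.0, 1.0, 0.0], [0.0, 0.0, -1.0]]
wrist_force: [0.3, 0.5, 0.7]
width: 0.0006
grasp_force: 0.0
```

Emit:
servo_tool:
  moves:
    - [[1, 0, 0, 0.02, 0], [1, 0, 0, 0.02, 0], [1, 0, 0, 0, 0]]

```text
time: 11.65
position: [0.5454, -0.017, 0.1375]
tool_rot: [[-1.0, -0.0, 0.001], [-0.0, 1.0, 0.0], [-0.001, 0.0, -1.0]]
wrist_force: [-0.7, -0.8, 3.1]
width: 0.0001
grasp_force: 1.6
```

Emit:
servo_tool:
  moves:
    - [[1, 0, 0, 0.02, 0], [1, 0, 0, 0, 0]]

```text
time: 11.9
position: [0.546, -0.0169, 0.1366]
tool_rot: [[-1.0, -0.0, 0.002], [-0.0, 1.0, 0.0], [-0.002, 0.0, -1.0]]
wrist_force: [1.3, 0.7, 5.7]
width: 0.0003
grasp_force: 2.4
```

Emit:
servo_tool:
  moves:
    - [[1, 0, 0, 0.02, 0], [1, 0, 0, 0, 0]]

```text
time: 12.15
position: [0.5464, -0.017, 0.1356]
tool_rot: [[-1.0, -0.0, 0.003], [-0.0, 1.0, -0.0], [-0.003, -0.0, -1.0]]
wrist_force: [2.8, 0.2, 4.1]
width: -0.0
grasp_force: 2.4
```

Contact, at about TCP z 0.1385.

Emit:
servo_tool:
  moves:
    - [[1, 0, 0, 0.02, 0], [1, 0, 0, 0, 0]]

```text
time: 12.4
position: [0.547, -0.017, 0.1346]
tool_rot: [[-1.0, -0.0, 0.004], [-0.0, 1.0, -0.0], [-0.004, -0.0, -1.0]]
wrist_force: [3.4, 0.1, 7.0]
width: 0.0002
grasp_force: 2.9
```

Emit:
servo_tool:
  moves:
    - [[1, 0, 0, 0.02, 0], [1, 0, 0, 0, 0]]

```text
time: 12.65
position: [0.5475, -0.017, 0.1338]
tool_rot: [[-1.0, -0.0, 0.005], [-0.0, 1.0, -0.0], [-0.005, -0.0, -1.0]]
wrist_force: [3.5, 0.0, 7.4]
width: 0.0004
grasp_force: 3.9
```

Emit:
servo_tool:
  moves:
    - [[1, 0, 0, 0.02, 0], [1, 0, 0, 0, 0]]

```text
time: 12.9
position: [0.5477, -0.017, 0.1335]
tool_rot: [[-1.0, -0.0, 0.005], [-0.0, 1.0, -0.0], [-0.005, -0.0, -1.0]]
wrist_force: [0.1, 1.1, 16.2]
width: 0.0006
grasp_force: 8.3
```

Emit:
servo_tool:
  moves:
    - [[1, 0, 0, 0.02, 0], [1, 0, 0, 0, 0]]

```text
time: 13.15
position: [0.5478, -0.017, 0.1332]
tool_rot: [[-1.0, -0.0, 0.006], [-0.0, 1.0, -0.0], [-0.006, -0.0, -1.0]]
wrist_force: [-1.9, -1.6, 25.1]
width: 0.0003
grasp_force: 12.7
```

The firm stop is reached. Now I lift away.

Emit:
servo_tool:
  moves:
    - [[1, 0, 0, -0.15, 0], [1, 0, 0, -0.2, 0], [1, 0, 0, -0.3, 0], [1, 0, 0, -0.4, 0], [1, 0, 0, -0.4, 0], [1, 0, 0, -0.2, 0], [1, 0, 0, 0, 0], [1, 0, 0, 0, 0]]

```text
time: 14.15
position: [0.5445, -0.017, 0.2281]
tool_rot: [[-1.0, -0.0, -0.001], [-0.0, 1.0, 0.0], [0.001, 0.0, -1.0]]
wrist_force: [-0.7, 0.1, -0.6]
width: 0.0007
grasp_force: 0.0
```

Run:
```python
from h import *
from plant import *
a=cv2.imread('pics/side0.png');F=grab_frame('side');b=F['color'][:,:,::-1]
print(sense()['time'],sense()['position'])
# white-ish pad pixels: where are they now (side view, box region)
g=b[150:235,255:325].astype(int);m=(g.min(2)>150).astype(np.uint8)
n,l,s,c=cv2.connectedComponentsWithStats(m)
for i in range(1,n):
    if s[i,4]>6:print(s[i]+[255,150,0,0,0],c[i]+[255,150])
hz=np.array([-.1,0,.07])+HX*ux+HZ*uz
B=[.550,-.017,0]
for th in(0,.55):
    e=lambda x,z:hz+x*np.array([np.cos(np.radians(20)+th),0,np.sin(np.radians(20)+th)])+z*np.array([-np.sin(np.radians(20)+th),0,np.cos(np.radians(20)+th)])
    print(th,'pad',box2w(e(.096,.03),B),proj(F,box2w(e(.096,.03),B)),'edge',box2w(e(.105,0),B))
```

```text
14.2 [ 0.54444969 -0.01694451  0.2280331 ]
[303 150   7   3  15] [305.66666667 150.86666667]
[298 167  18   5  38] [307.31578947 168.73684211]
[318 176   7   6  37] [321.37837838 178.48648649]
[255 198   5  16  56] [256.67857143 205.01785714]
[271 204   7   5  17] [273.         205.47058824]
[279 206  10   4  20] [283.1 207.4]
[291 209   9   4  19] [294.42105263 210.31578947]
[267 212   5   6  20] [269.05 215.  ]
[300 212   8  15  49] [304.06122449 218.83673469]
[274 216   9   5  24] [278.66666667 217.66666667]
[288 217   7   7  22] [291.27272727 220.72727273]
0 pad [ 0.54248926 -0.017       0.13984538] [[291.34037886 195.79315255]] edge [ 0.5612071  -0.017       0.11473278]
0.55 pad [ 0.49880177 -0.017       0.17263452] [[286.33074388 196.60264142]] edge [ 0.52788522 -0.017       0.16100899]
```

The pad blob has left its old place at (292,196), so the window has sprung up. Next I go behind the far edge and down.

Emit:
servo_tool:
  moves:
    - [[1, -0.35, 0, 0, 0], [1, 0, 0, 0.2, 0], [1, 0, 0, 0.4, 0], [1, 0, 0, 0.4, 0], [1, 0, 0, 0.25, 0], [1, 0, 0, 0.15, 0], [1, 0, 0, 0, 0]]

```text
time: 15.08
position: [0.5657, -0.0169, 0.1446]
tool_rot: [[-1.0, -0.0, -0.001], [-0.0, 1.0, 0.0], [0.001, 0.0, -1.0]]
wrist_force: [-0.2, 0.8, 0.1]
width: 0.0003
grasp_force: 0.0
```

Emit:
servo_tool:
  moves:
    - [[1, 0.25, 0, 0, 0], [1, 0.2, 0, 0, 0], [1, 0.15, 0, 0, 0], [1, 0.1, 0, 0, 0]]

```text
time: 15.58
position: [0.5236, -0.017, 0.1455]
tool_rot: [[-1.0, -0.0, 0.001], [-0.0, 1.0, -0.0], [-0.001, -0.0, -1.0]]
wrist_force: [-0.0, 0.5, -0.2]
width: 0.0003
grasp_force: 0.2
```

Emit:
servo_tool:
  moves:
    - [[1, 0.15, 0, 0, 0], [1, 0.15, 0, 0, 0], [1, 0.15, 0, 0, 0], [1, 0.15, 0, 0, 0]]

```text
time: 16.08
position: [0.4873, -0.017, 0.145]
tool_rot: [[-1.0, -0.0, -0.0], [-0.0, 1.0, 0.0], [0.0, 0.0, -1.0]]
wrist_force: [1.2, -1.2, -0.5]
width: 0.0005
grasp_force: 0.0
```

Emit:
servo_tool:
  moves:
    - [[1, 0.15, 0, 0, 0], [1, 0.15, 0, 0, 0], [1, 0.15, 0, 0, 0], [1, 0.15, 0, 0, 0], [1, 0.15, 0, 0, 0], [1, 0.1, 0, 0, 0], [1, 0, 0, 0, 0]]

```text
time: 16.95
position: [0.4367, -0.017, 0.1451]
tool_rot: [[-1.0, -0.0, 0.0], [-0.0, 1.0, -0.0], [-0.0, -0.0, -1.0]]
wrist_force: [1.0, 0.2, 0.3]
width: 0.0008
grasp_force: 0.0
```

Run:
```python
from h import *
from plant import *
F=grab_frame('wrist');print(sense()['time'],sense()['position'])
cv2.imwrite('pics/w5.png',F['color'][:,:,::-1]);np.save('w5t.npy',F['t'])
S=grab_frame('side')['color'][:,:,::-1];cv2.imwrite('pics/s5.png',S)
a=cv2.imread('pics/side0.png');m=(cv2.absdiff(a,S).max(2)>60).astype(np.uint8)
print(m[150:260:6,230:340:4])
```

```text
17.0 [ 0.4372014  -0.01700555  0.145199  ]
[[0 0 0 0 0 0 0 0 1 1 1 1 1 1 1 1 1 0 0 0 0 0 0 0 0 0 0 0]
 [0 0 0 0 0 0 0 0 0 1 1 1 1 1 1 1 0 0 0 0 0 0 0 0 0 0 0 0]
 [0 0 0 0 0 0 0 0 0 0 1 1 1 1 1 1 1 0 0 0 0 0 0 0 0 0 0 0]
 [0 0 0 0 0 0 0 0 0 1 1 1 0 0 1 1 0 0 0 0 0 0 0 0 0 0 0 0]
 [0 0 0 0 1 1 1 0 1 0 0 0 0 0 0 0 1 0 0 0 0 0 0 0 0 0 0 0]
 [0 0 0 1 1 1 1 1 0 0 0 0 0 0 0 0 0 0 0 0 1 1 0 0 0 0 0 0]
 [0 0 0 0 1 1 0 0 0 0 0 0 0 0 0 0 0 0 0 0 0 1 0 0 0 0 0 0]
 [0 0 0 0 0 0 0 0 0 0 0 0 0 0 1 1 0 0 0 0 0 0 0 0 0 0 0 0]
 [0 0 0 0 0 0 0 0 0 0 0 0 1 1 1 1 1 1 0 0 0 0 0 0 0 0 0 0]
 [0 0 0 0 0 0 0 0 1 0 0 1 1 0 0 1 0 0 0 0 0 0 0 0 0 0 0 0]
 [0 0 0 0 0 0 0 0 0 0 0 0 1 1 0 0 0 0 0 0 0 0 0 0 0 0 0 0]
 [0 0 0 0 0 0 0 0 0 0 0 0 1 1 0 0 0 0 0 0 0 0 0 0 0 0 0 0]
 [0 0 0 0 0 0 0 0 0 0 0 0 0 0 0 0 0 0 0 0 0 0 0 0 0 0 0 0]
 [0 0 0 0 0 0 0 0 0 0 0 0 0 0 0 0 0 0 0 0 0 0 0 0 0 0 0 0]
 [0 0 0 0 0 0 0 0 0 0 0 0 0 0 0 0 0 0 0 0 0 0 0 0 0 0 0 0]
 [0 0 0 0 1 1 0 0 0 0 1 0 0 0 0 0 0 0 0 0 0 0 0 0 0 0 0 0]
 [0 0 0 0 1 1 1 1 1 1 1 1 0 0 0 0 0 0 0 0 0 0 0 0 0 0 0 0]
 [0 0 0 0 0 0 0 0 0 1 1 0 0 1 1 1 1 0 0 0 0 0 0 0 0 0 0 0]
 [0 0 0 0 0 0 0 0 0 0 0 0 0 0 1 1 1 0 0 0 0 0 0 0 0 0 0 0]]
```

The diff shows the socket flaps at (246–290, 240–258) now covered, so the window is lying open over the front. Next I move in front of the left toggle, which is down.

Emit:
servo_tool:
  moves:
    - [[1, -0.28, 0.3, 0, 0], [1, -0.27, 0.3, 0, 0], [1, 0, 0, 0, 0], [1, 0, 0, 0.25, 0], [1, 0, 0, 0.2, 0], [1, 0, 0, 0.1, 0], [1, 0, 0, 0, 0]]

```text
time: 17.92
position: [0.4694, 0.0188, 0.1114]
tool_rot: [[-1.0, 0.0, -0.001], [0.0, 1.0, -0.0], [0.001, -0.0, -1.0]]
wrist_force: [0.0, 0.0, 0.5]
width: 0.0008
grasp_force: 0.0
```

Run:
```python
from h import *
from plant import *
F=grab_frame('wrist');p=sense()['position'];print(sense()['time'],p)
im=cv2.resize(F['color'][80:280,170:400,::-1],(690,600),interpolation=cv2.INTER_CUBIC)
for q in ([.4935,.019,.1115],[.507,.019,.116],[.507,-.017,.116],p+[.01,0,.004]): 
    u=(proj(F,q)[0]-[170,80])*3;print(u);cv2.circle(im,tuple(int(x) for x in u),4,(255,0,255),1)
cv2.imwrite('pics/w6.png',im)
```

```text
17.975 [0.46986903 0.0188009  0.11187262]
[337.64722073 598.19570746]
[337.65096265 667.02821417]
[166.290048   667.02328646]
[336.57559996 547.21770541]
```

View pics/w6.png

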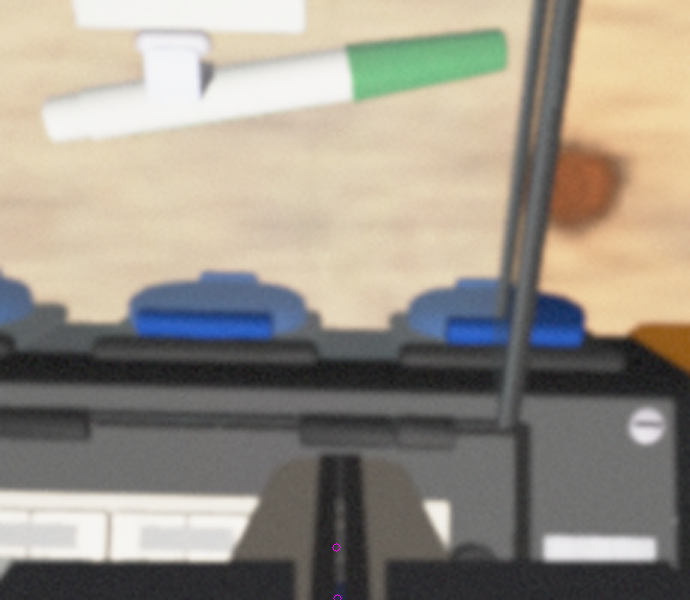

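The window lies open over the front, with its pad at top left of the picture. The fingers, at about (340,460), are in line with the left breaker. I'll go down and push up the slope.

Emit:
servo_tool:
  moves:
    - [[1, 0, 0, 0.08, 0], [1, 0, 0, 0.06, 0], [1, 0, 0, 0, 0]]

```text
time: 18.35
position: [0.4699, 0.019, 0.1034]
tool_rot: [[-1.0, -0.0, -0.0], [-0.0, 1.0, -0.0], [0.0, -0.0, -1.0]]
wrist_force: [-0.4, 1.0, -0.2]
width: 0.0004
grasp_force: 0.0
```

Emit:
servo_tool:
  moves:
    - [[1, -0.06, 0, 0, 0], [1, -0.06, 0, 0, 0], [1, -0.06, 0, 0, 0], [1, 0, 0, 0, 0]]

```text
time: 18.85
position: [0.4811, 0.019, 0.1037]
tool_rot: [[-1.0, -0.0, -0.0], [-0.0, 1.0, 0.0], [0.0, 0.0, -1.0]]
wrist_force: [-0.9, -0.3, 0.7]
width: 0.0001
grasp_force: 0.3
```

Emit:
servo_tool:
  moves:
    - [[1, -0.05, 0, 0, 0], [1, 0, 0, 0, 0]]

```text
time: 19.1
position: [0.4818, 0.019, 0.1033]
tool_rot: [[-1.0, -0.0, -0.004], [-0.0, 1.0, -0.0], [0.004, -0.0, -1.0]]
wrist_force: [-7.0, -0.2, 5.5]
width: 0.0004
grasp_force: 4.4
```

Emit:
servo_tool:
  moves:
    - [[1, -0.05, 0, 0, 0], [1, 0, 0, 0, 0]]

```text
time: 19.35
position: [0.4823, 0.019, 0.103]
tool_rot: [[-1.0, -0.0, -0.009], [-0.0, 1.0, -0.0], [0.009, -0.0, -1.0]]
wrist_force: [-13.9, -0.1, 12.1]
width: 0.0002
grasp_force: 9.8
```

The fingers are riding on the toggle's end face and pushing along its axis, so they are too high. I'll back off, go 5 mm lower, and push following the slope.

Emit:
servo_tool:
  moves:
    - [[1, 0.15, 0, 0, 0], [1, 0.1, 0, 0, 0], [1, 0, 0, 0.08, 0], [1, 0, 0, 0, 0]]

```text
time: 19.85
position: [0.4721, 0.019, 0.0986]
tool_rot: [[-1.0, -0.0, 0.0], [-0.0, 1.0, -0.0], [-0.0, -0.0, -1.0]]
wrist_force: [0.1, 0.4, 0.4]
width: 0.0003
grasp_force: 0.0
```

Emit:
servo_tool:
  moves:
    - [[1, -0.08, 0, 0, 0], [1, -0.06, 0, 0, 0], [1, 0, 0, 0, 0]]

```text
time: 20.23
position: [0.4805, 0.019, 0.0988]
tool_rot: [[-1.0, -0.0, -0.0], [-0.0, 1.0, -0.0], [0.0, -0.0, -1.0]]
wrist_force: [-0.1, 0.2, -0.1]
width: 0.0006
grasp_force: 0.1
```

Emit:
servo_tool:
  moves:
    - [[1, -0.05, 0, 0, 0], [1, 0, 0, 0, 0]]

```text
time: 20.48
position: [0.4814, 0.019, 0.0984]
tool_rot: [[-1.0, -0.0, -0.004], [-0.0, 1.0, -0.0], [0.004, -0.0, -1.0]]
wrist_force: [-6.2, -0.1, 2.9]
width: 0.0005
grasp_force: 3.0
```

Emit:
servo_tool:
  moves:
    - [[1, -0.04, 0, -0.01, 0], [1, 0, 0, 0, 0]]

```text
time: 20.72
position: [0.4837, 0.0189, 0.099]
tool_rot: [[-1.0, -0.0, -0.004], [-0.0, 1.0, -0.0], [0.004, -0.0, -1.0]]
wrist_force: [-5.0, 0.1, 3.3]
width: 0.0003
grasp_force: 2.2
```

It's turning now. Continuing.

Emit:
servo_tool:
  moves:
    - [[1, -0.04, 0, -0.015, 0], [1, 0, 0, 0, 0]]

```text
time: 20.98
position: [0.4891, 0.019, 0.1007]
tool_rot: [[-1.0, -0.0, 0.002], [-0.0, 1.0, 0.0], [-0.002, 0.0, -1.0]]
wrist_force: [0.1, -0.0, 0.1]
width: 0.0009
grasp_force: 0.0
```

Emit:
servo_tool:
  moves:
    - [[1, -0.04, 0, -0.015, 0], [1, 0, 0, 0, 0]]

```text
time: 21.22
position: [0.4911, 0.019, 0.1015]
tool_rot: [[-1.0, -0.0, 0.001], [-0.0, 1.0, 0.0], [-0.001, 0.0, -1.0]]
wrist_force: [-0.2, 0.1, 0.5]
width: 0.0005
grasp_force: 0.0
```

Emit:
servo_tool:
  moves:
    - [[1, -0.04, 0, -0.015, 0], [1, 0, 0, 0, 0]]

```text
time: 21.48
position: [0.4926, 0.019, 0.1021]
tool_rot: [[-1.0, -0.0, -0.001], [-0.0, 1.0, -0.0], [0.001, -0.0, -1.0]]
wrist_force: [-1.7, -0.0, -0.1]
width: 0.0002
grasp_force: 0.7
```

The toggle snapped over. Now I back off and lift clear.

Emit:
servo_tool:
  moves:
    - [[1, 0.12, 0, 0, 0], [1, 0.1, 0, -0.2, 0], [1, 0, 0, -0.5, 0], [1, 0, 0, -0.8, 0], [1, 0, 0, -0.8, 0], [1, -0.5, -0.3, -0.3, 0], [1, -0.5, -0.3, 0, 0], [1, 0, 0, 0, 0], [1, 0, 0, 0, 0]]

```text
time: 22.6
position: [0.5387, -0.0168, 0.2583]
tool_rot: [[-1.0, 0.0, -0.001], [0.0, 1.0, 0.0], [0.001, 0.0, -1.0]]
wrist_force: [1.0, 0.3, -0.3]
width: 0.0004
grasp_force: 0.0
```

Run:
```python
from h import *
from plant import *
s=sense();print(s['time'],s['position'],s['wrist_force'])
def blobs(im,r):
    x0,x1,y0,y1=r;hsv=cv2.cvtColor(np.ascontiguousarray(im[y0:y1,x0:x1]),cv2.COLOR_RGB2HSV)
    m=cv2.inRange(hsv,(105,90,40),(130,255,255));n,l,st,c=cv2.connectedComponentsWithStats(m)
    for i in range(1,n):
        if st[i,4]>12:print('  ',(st[i]+[x0,y0,0,0,0]).tolist(),(c[i]+[x0,y0]).round(1))
F=grab_frame('wrist');print('wrist');blobs(F['color'],(180,400,50,300))
for y in(.019,-.017,-.053):print(' pred on/off',proj(F,[.507,y,.116])[0].round(1),proj(F,[.4935,y,.1115])[0].round(1))
S=grab_frame('side');print('side before');blobs(cv2.imread('pics/side0.png')[:,:,::-1],(230,360,165,270));print('side now');blobs(S['color'],(230,360,165,270))
cv2.imwrite('pics/end.png',F['color'][:,:,::-1])
```

```text
22.6 [ 0.53870485 -0.01681299  0.25826599] [ 0.97545772  0.30768208 -0.26579637]
wrist
   [203, 103, 12, 7, 77] [208.8 105.9]
   [219, 103, 21, 7, 127] [228.3 106.2]
   [267, 104, 35, 8, 224] [284.1 107.6]
   [329, 106, 21, 7, 128] [340.  109.1]
   [354, 107, 11, 7, 71] [359.  109.8]
   [238, 159, 23, 7, 150] [249.4 162. ]
   [272, 160, 23, 7, 143] [283.1 162.8]
   [305, 161, 23, 7, 137] [316.2 163.6]
 pred on/off [316.7 165.9] [316.6 152.5]
 pred on/off [282.3 165.9] [282.3 152.5]
 pred on/off [247.9 165.9] [248.  152.5]
side before
   [285, 211, 6, 4, 13] [287.8 211.9]
   [296, 213, 6, 5, 17] [298.7 214.9]
   [249, 228, 15, 16, 153] [255.7 235.2]
   [273, 235, 15, 15, 166] [279.9 241.9]
   [298, 242, 16, 16, 177] [305.2 249.2]
side now
   [273, 208, 6, 4, 21] [275.7 209.3]
   [284, 210, 7, 5, 26] [287.3 212.2]
   [296, 213, 6, 6, 25] [298.7 215.3]
   [254, 230, 9, 11, 38] [258.9 233.8]
   [274, 235, 14, 13, 117] [280.7 241. ]
   [301, 243, 13, 15, 131] [306.8 250. ]
```

All three toggles are in line, at about (249,162), (283,163) and (316,164) in the wrist view.

```bash
python3 -c "
from plant import *
print(sign_off())"
```

```text
the job is handed in; nothing more can be done
None
```

The job is handed in at about 22.6 s: the window is open over the front, the tripped left breaker is pushed up in line with the other two, and the bystanders were never touched; two pushes ran harder than planned, about 25 N on the pad's stop and about 18 N on the toggle in a first, too-high try.

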